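# Open the robotics-kit parts case and hold its lid up

### The job

Open the small-parts case for me: before you move its slide catch, tug the lid up by the bar handle to feel whether it is caught, and if it is, let the lid back down and slide the catch across to its other end. Then raise the lid by the bar to about 55 degrees and finish while still holding it there in the gripper (it falls shut if let go). Leave the other things on the desk where they are.

Things in the scene. Friction and masses are not known exactly. Their poses are not given: they have to be found in the camera images.
- case: fixed black small-parts case, 200 mm deep (its x) x 320 mm wide (its y) x 95 mm high (z), screwed to the desk, closed by a hinged grey-framed clear lid 8 mm thick whose top is 103 mm above the desk. Origin at the centre of the underside, z up; -x is the front, towards the robot. Position and yaw (within about 0.35 rad) vary. Two things differ from case to case and cannot be seen: which end of the catch's travel is the locked one, and so whether the lid is caught.
- lid (a joint): lid angle in rad about the hinge line at the case's far top edge: 0 shut, grows as the front edge rises (turning about the case's +y), stop at 1.3. The lid weighs 0.25 to 0.45 kg and falls shut from any angle if let go. Caught, it has some slack: it lifts about 0.022 rad (about 5 mm at the bar) and then stops hard; free, it lifts with 1 to 3 N at the bar. It can only be raised past 0.03 rad when free.
- lid_bar (a point): middle of the lid's handle: a round aluminium bar 12 mm thick parallel to the case's y, 90 mm between its two end arms (centre lines), 50 mm clear ahead of the case's front and 99 mm above the desk when the lid is shut; it lies 45 mm to the case's +y of the lid's middle. It can be pinched from above across the case's x, and turns in the pads as the lid rises. Axes are the lid's: x towards the hinge, y along the bar.
- lid_hinge (a point): point on the lid's own mid-plane at the hinge, level with the lid's hinge edge and at the same y as lid_bar, 250 mm from it. The hinge axis runs parallel to the case's y, 4 mm below this point when shut.
- catch (a joint): position in m of the slide catch's thumb piece along the case's y: 0 at its -y end, 0.024 at its +y end. It starts within 6 mm of its -y end, needs about 3 N to move and stays where it is left. In one half of the travel the hidden bolt under the lid locks the lid shut, in the other half it is clear of it; which half locks is drawn by chance and nothing shows it. It moves with the lid.
- catch_thumb (a point): centre of the top of the thumb piece: an upright aluminium block 24 mm along x, 14 mm along y, standing 33 mm above the lid's top (136 mm above the desk when shut), on a black track 66 x 36 x 5 mm on the lid's top near its front edge, centred 95 mm to the case's -y of the lid's middle and 22 mm behind the front edge. The upper 28 mm are clear of the track. Axes are the lid's.
- mouse: bystander to leave alone: dark computer mouse, 105 x 60 x 33 mm, beside the case; origin at the centre of its underside
- wheel: bystander to leave alone: black rubber wheel with a white hub lying flat, 60 mm across, 26 mm high, beside the case; origin centre of underside
- beam: bystander to leave alone: flat grey construction beam with a row of holes, 120 x 16 x 8 mm, lying in front of the case; origin centre of underside
- gear: bystander to leave alone: grey toothed gear lying flat, 48 mm across, 8 mm high, in front of the case; origin centre of underside
- rover: bystander to leave alone: small white and grey four-wheeled rover, about 110 x 130 x 92 mm, at the right side; origin centre of underside
- mug: bystander to leave alone: white mug, 80 mm across, 90 mm tall, at the near right; origin centre of underside

How it is judged (in metres and radians):
On the way, in this order (a step that is already met when the one before it is completed fails the run):
1. the lid is tugged up by the robot while the catch is still where it was found (value of joint lid above 0.01 rad and distance of catch_thumb from where it was at the start of the episode below 0.018 m and contact force between the fingers and lid above 0.5 N), for 0.04 s.
2. the lid is raised well clear of the catch (value of joint lid above 0.3 rad), for 0.2 s.
At the end, for the whole second after the job is handed in: The lid stands open at 0.75 to 1.15 rad (43 to 66 degrees), still (under 0.05 rad/s), held by the fingers (contact over 0.5 N); no bystander was moved by more than 40 mm (value of joint lid between 0.75 and 1.15 rad and contact force between the fingers and lid above 0.5 N and velocity of joint lid between -0.05 and 0.05 rad/s); the arm keeps its last pose, push and grip.
It fails at once if a bystander is displaced by more than 40 mm (distance of any of mouse, wheel, beam, gear, rover, mug from where it was at the start of the episode above 0.04 m).
It also fails if it takes over 58 s, if anything falls off the work surface, if the arm or the gripper's body presses on something with over 40 N, if the wrist force passes 120 N, or if a joint passes its speed limit or range.

### The arm

A 6-joint arm with a two-finger parallel gripper is mounted at the origin on the work surface. World frame = base frame: x ahead of the robot, y to its left, z up, the work surface at z = 0. Lengths are in mm, angles in rad, forces in N, time in s.
With the tool pointing down it reaches from about 350 to 975 mm from the base axis. Payload 7.1 kg.
Tool frame: the origin (TCP) lies on the front face of the gripper's body, between the roots of the fingers; the fingertips stand 80 mm ahead of it and the grasp point (between the pads) lies 61 mm ahead of it (env.tips_ahead is the distance from the TCP to the fingertips, in mm); z points along the fingers, y is the direction in which the jaws open and shut (so a half turn about z gives the same grasp; the last joint's range is limited). The gripper opens to 88 mm and grips with 3 to 60 N. Pads are 20 mm wide; open, the fingers measure 115 mm over their backs; the gripper's body (75 mm by 178 mm) begins 61 mm behind the grasp point.
Start: joints at [1.148, 0.423, 1.63, -0, 1.089, -0.019], TCP at [245.54, 574.731, 302.675] pointing down, gripper open.
Joint ranges: [-3, 3], [-0.9, 2.11], [0.09, 2.58], [-1.31, 4.45], [0.11, 2.69], [-2.54, 2.54]. Speed limits (rad/s): [2.39, 2.39, 3.01, 3.14, 3.14, 3.14].

### API

Orientations are given as a unit quaternion [x, y, z, w].
In Python, from station import env, set_gripper, viewer, workorder gives the robot as it stands. Calls block until the motion is done:
- env.reach(position, orientation): joint-space move of the TCP to a pose.
- env.move_l(position, rot=None, rate=150, f_stop=None): straight line of the TCP; rot=None keeps the orientation; rate is the mean speed in mm/s. With f_stop (N) it stops when the force on the tool has changed by that much, and returns True; else False.
- env.move_joints(angles): joint-space move.
- set_gripper(opening): finger opening in mm; the grip force is fixed at half the most; returns when the fingers have stopped.
- env.hold(seconds).
- env.ik(position, orientation): joint angles nearest the present ones, or None.
- env.read_state(): the state.
- viewer.camera(name): name is "scene" or "top"; returns the picture (384x512x3 uint8, blue, green, red); there is no depth.
- viewer.camera_params(name): a dict with "fx", "fy", "cx", "cy" (pixels), "pose" (4x4, takes a point from camera to world coordinates). Camera axes: x right, y up, looking along -z (the intrinsics and any distortion apply to the point x, -y, -z); pixel columns grow to the right and rows downward; lengths in mm; the calibration is good to about 2 mm. A picture is of the moment at which its call begins. camera_params takes no time and is no camera call.
A pose or a line that the arm cannot do raises env.IKError and nothing moves.
- workorder.sign_off(): hands the job in, once; it reports no verdict.
The state is a dict: "time_s": time; "qpos": joint angles; "dq": joint speeds; "tau": joint torques, N m; "tool_pos": TCP position; "orientation": TCP orientation; "force": force on the tool from outside, world axes, zero at the start; "wrist_torque": the same for the moment, N m; "width": finger opening in mm.
Only numpy, scipy, OpenCV 4.12 (cv2) and the standard library are available. Lean on these libraries where they do the work, as an engineer would, in place of code of your own. Each camera call takes 0.05 s, during which the arm holds its last target. There are 200 camera calls.

## Working session

There is one attempt and no reset: what is moved stays moved. The work goes in short steps, each a Python script; the robot and the scene stay as the last script left them, time stands still between calls to the robot, and variables do not carry over. Pictures are saved under pics/ and viewed, about 8 in all and at most 12, crops included, and the job is handed in when it is done.

```bash
ls; mkdir -p pics; python3 - <<'E'
from station import env, viewer
import cv2, numpy as np
for n in ("top","scene"):
    im=viewer.camera(n); cv2.imwrite(f"pics/{n}0.png",im)
    p=viewer.camera_params(n); print(n,{k:(np.round(v,3).tolist()) for k,v in p.items()})
a=cv2.imread("pics/top0.png");cv2.imwrite("pics/top0b.png",cv2.resize(a,(800,600),interpolation=cv2.INTER_CUBIC))
a=cv2.imread("pics/scene0.png");cv2.imwrite("pics/scene0b.png",cv2.resize(a,(800,600),interpolation=cv2.INTER_CUBIC))
s=env.read_state();print({k:np.round(v,3).tolist() for k,v in s.items()})
E
```

```text
pics
top {'fx': 386.177, 'fy': 386.177, 'cx': 253.178, 'cy': 189.604, 'pose': [[-0.013, 0.997, -0.075, 494.339], [-1.0, -0.012, 0.017, -101.445], [0.016, 0.075, 0.997, 1218.888], [0.0, 0.0, 0.0, 1.0]]}
scene {'fx': 446.25, 'fy': 446.25, 'cx': 250.851, 'cy': 185.964, 'pose': [[-0.18, -0.736, 0.653, 1422.459], [0.984, -0.127, 0.128, 47.664], [-0.011, 0.665, 0.747, 1080.336], [0.0, 0.0, 0.0, 1.0]]}
{'time_s': 0.1, 'qpos': [1.148, 0.424, 1.631, -0.0, 1.089, -0.019], 'dq': [-0.0, -0.002, -0.003, 0.0, 0.0, -0.002], 'tau': [-0.001, -54.561, -27.432, 0.064, 0.019, -0.0], 'tool_pos': [245.395, 574.382, 301.971], 'orientation': [0.201, 0.98, -0.001, -0.0], 'force': [0.023, 0.148, -1.359], 'wrist_torque': [0.009, -0.034, -0.044], 'width': 87.861}
```

View pics/top0b.png

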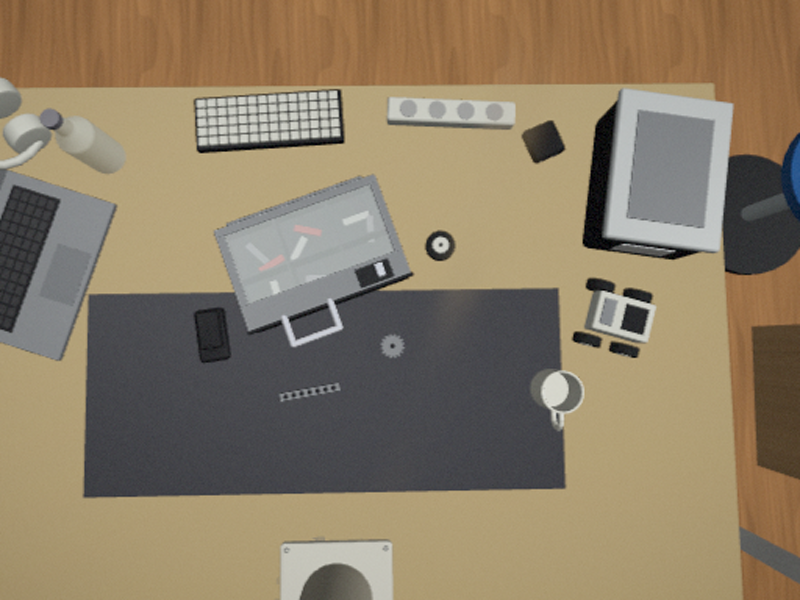

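View pics/scene0b.png

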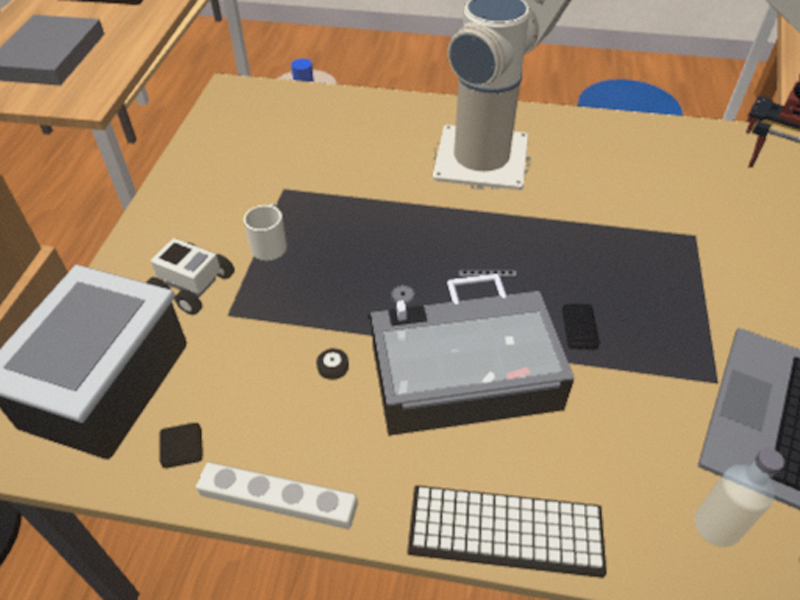

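Top view (800x600): the case is yawed about +0.33 rad, bar between (291,344) and (341,327), and the thumb at (380,270) on a black track. The gear sits at (392,346), beam at (310,392), mouse at (212,335) and wheel at (440,245). The scene view agrees: bar (452,283)-(502,280), thumb (402,308).

```bash
cat > h.py <<'E'
import cv2, numpy as np
from station import env, viewer, set_gripper
def ray(n,uv):
    p=viewer.camera_params(n);T=np.array(p["pose"]);uv=np.atleast_2d(uv).astype(float)
    d=np.c_[(uv[:,0]-p["cx"])/p["fx"],-(uv[:,1]-p["cy"])/p["fy"],-np.ones(len(uv))]@T[:3,:3].T
    return T[:3,3],d
def plane(n,uv,z):
    o,d=ray(n,uv);return o+d*((z-o[2])/d[:,2])[:,None]
def tri(a,b):
    (o1,d1),(o2,d2)=ray("top",a),ray("scene",b)
    s=np.linalg.lstsq(np.c_[d1[0],-d2[0]],o2-o1,rcond=None)[0]
    A,B=o1+s[0]*d1[0],o2+s[1]*d2[0];return (A+B)/2,np.linalg.norm(A-B)
def blob(im,box,thr,scale=.64):
    x0,y0,x1,y1=[int(v*scale) for v in box]
    g=im[y0:y1,x0:x1].min(axis=2);m=(g>thr).astype(np.uint8)
    n,l,st,c=cv2.connectedComponentsWithStats(m)
    k=1+np.argmax(st[1:,4]);ys,xs=np.where(l==k)
    return np.c_[xs+x0,ys+y0].astype(np.float32)
E
python3 - <<'E'
from h import *
t=cv2.imread("pics/top0.png");s=cv2.imread("pics/scene0.png")
b=blob(t,(278,300,350,352),140);w=plane("top",b,99)[:,:2].astype(np.float32)
r=cv2.minAreaRect(w);print("bar U rect",len(b),r);print(cv2.boxPoints(r).round(1).tolist())
for thr in(140,170):
    tb=blob(t,(368,256,396,284),thr);sb=blob(s,(390,296,415,322),thr)
    print("thumb px",len(tb),tb.mean(0),plane("top",tb.mean(0),130),"scene",len(sb),sb.mean(0),sb.min(0),sb.max(0),tri(tb.mean(0),sb.mean(0)))
# lid corners at z=103
c=np.array([[249,331],[411,275],[375,177],[216,231]])*.64
P=plane("top",c,103);print(P.round(1).tolist());print([np.linalg.norm(P[i]-P[i-1]).round(1) for i in range(4)])
e=P[0]-P[1];print("yaw front",np.arctan2(-e[0],e[1]))
for n,z,q in(("gear",8,(392,346)),("mouse",30,(212,335)),("beam",8,(310,392)),("wheel",26,(440,245))):print(n,plane("top",np.array(q)*.64,z).round())
crop=np.hstack([cv2.resize(t[150:230,140:270],None,fx=3,fy=3,interpolation=2),cv2.resize(s[165:245,230:360],None,fx=3,fy=3,interpolation=2)]);cv2.imwrite("pics/crop1.png",crop)
E
```

```text
bar U rect 268 ((533.0404663085938, 38.290985107421875), (63.94089126586914, 104.44985961914062), 19.54217529296875)
[[485.3999938964844, 76.80000305175781], [520.4000244140625, -21.600000381469727], [580.5999755859375, -0.20000000298023224], [545.7000122070312, 98.19999694824219]]
thumb px 41 [242.7561  171.65854] [[627.37688882 -90.61325875 130.        ]] scene 44 [256.18182 195.81818] [254. 192.] [259. 200.] (array([627.27542971, -92.08202971, 132.79588266]), np.float64(2.921508329152726))
thumb px 35 [243.05714 171.6    ] [[627.53409306 -91.46883238 130.        ]] scene 34 [256.02942 195.32353] [254. 192.] [258. 199.] (array([627.16828562, -92.74333896, 134.66609303]), np.float64(2.4972317462420657))
[[517.2, 150.6, 103.0], [617.3, -149.1, 103.0], [803.5, -84.2, 103.0], [703.9, 212.7, 103.0]]
[np.float64(196.7), np.float64(316.0), np.float64(197.2), np.float64(313.2)]
yaw front 0.3222103420447284
gear [[ 485. -113.    8.]]
mouse [[512. 239.  30.]]
beam [[397.  51.   8.]]
wheel [[ 685. -211.   26.]]
```

View pics/crop1.png

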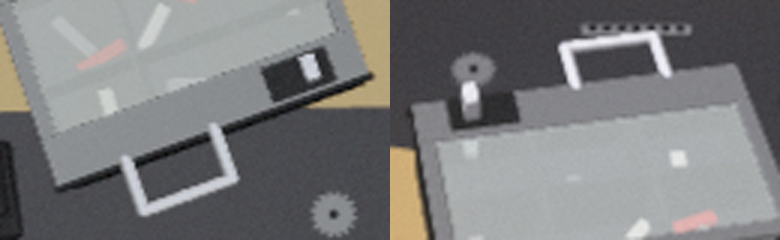

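Bar from the U outline is (508,29) and from the lid corners (504,26), so they agree within a few mm. Thumb is at (627,-92,~133), which fits. Now I'll grasp the bar and tug.

```bash
cat >> h.py <<'E'
from scipy.spatial.transform import Rotation as R
YAW=0.337; C,S=np.cos(YAW),np.sin(YAW)
EX=np.array([C,S,0]);EY=np.array([-S,C,0]);EZ=np.array([0,0,1.])
def quats():
    q=[R.from_matrix(np.c_[k*EY,k*EX,-EZ]).as_quat() for k in(1,-1)]
    return q
def st(m=""):
    s=env.read_state();f=np.array(s["force"]);print(m,"t%.2f"%s["time_s"],np.round(s["tool_pos"],1),"f",f.round(1),"fx,fy %.1f %.1f"%(f@EX,f@EY),"w%.1f"%s["width"]);return s
def shot(n):
    a=[cv2.resize(viewer.camera(k)[140:290,120:370] if k=="top" else viewer.camera(k)[110:260,180:430],None,fx=1.6,fy=1.6) for k in("top","scene")]
    cv2.imwrite(f"pics/{n}.png",np.hstack(a))
E
python3 - <<'E'
from h import *
bar=np.array([507.5,28.5,99])
for q in quats():print(env.ik(bar+[0,0,61],q))
q=min((q for q in quats() if env.ik(bar+[0,0,61],q) is not None),key=lambda q:abs(env.ik(bar+[0,0,61],q)[5]))
np.save("q.npy",q)
env.reach(bar+[0,0,200],q);set_gripper(44);st("above")
print(env.move_l(bar+[0,0,61],rate=100,f_stop=12));st("down")
shot("grasp")
E
```

```text
[ 3.26851845e-02  4.77237932e-01  1.97287127e+00 -4.44089210e-16
  6.91483451e-01 -3.04314816e-01]
None
above t3.09 [507.5  28.5 299. ] f [-0.  -0.4 -0.4] fx,fy -0.1 -0.3 w44.1
False
down t4.63 [507.9  28.5 160.5] f [-0.4 -0.3 -0.5] fx,fy -0.5 -0.1 w44.1
```

View pics/grasp.png

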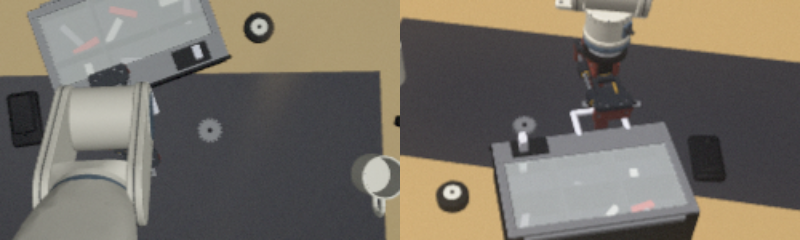

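Scene half: the fingers straddle the bar (bar x≈572–628, finger ≈612), no contact yet. Next, close and tug.

```bash
python3 - <<'E'
from h import *
set_gripper(0);s=st("closed")
p0=np.array(s["tool_pos"])
hit=env.move_l(p0+[0,0,9],rate=15,f_stop=14);st("tug %s"%hit);env.hold(0.15);s=st("held")
print("rise",s["tool_pos"][2]-p0[2])
if hit: env.move_l(p0,rate=30);st("back")
np.save("p0.npy",p0)
E
```

```text
closed t5.35 [507.9  28.6 160.1] f [ 2.3  0.8 -2.1] fx,fy 2.4 -0.0 w11.0
tug True t5.83 [508.1  28.7 165.8] f [ 2.3 -0.2 -4.4] fx,fy 2.1 -1.0 w11.0
held t5.97 [508.1  28.7 165.8] f [ 2.4 -1.1 -3.5] fx,fy 1.8 -1.9 w11.2
rise 5.710953040065107
back t6.32 [507.9  28.6 160.1] f [-0.1 -0.2  1.5] fx,fy -0.1 -0.1 w11.1
```

The tug stopped at 5.7 mm, which matches the slack, but the force relaxed afterwards. One more tug will confirm it.

```bash
python3 - <<'E'
from h import *
p0=np.load("p0.npy")
hit=env.move_l(p0+[0,0,10],rate=10,f_stop=20);s=st("tug %s"%hit)
print("rise",s["tool_pos"][2]-p0[2])
env.move_l(p0,rate=30);s=st("back")
if hit:
    set_gripper(44);st("open");env.move_l(p0+[0,0,110],rate=150)
    shot("after")
E
```

```text
tug True t7.01 [508.   28.7 165.8] f [ 3.5 -0.1 -5.4] fx,fy 3.2 -1.2 w11.6
rise 5.750273323558105
back t7.35 [507.9  28.6 160.1] f [-0.5 -0.3  3.1] fx,fy -0.5 -0.1 w11.2
open t8.04 [507.9  28.6 160. ] f [-0.7  0.8 -0.1] fx,fy -0.4 0.9 w43.9
```

View pics/after.png

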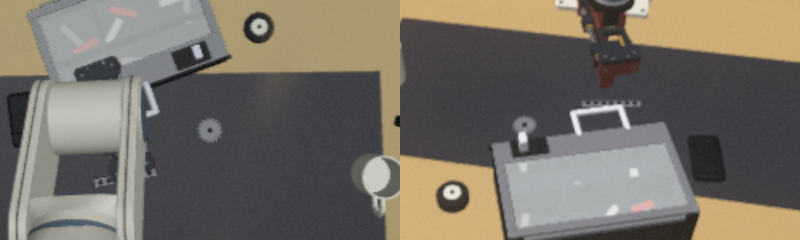

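Both tugs stopped at 5.7 mm, so the lid is caught. The lid is down and the bar released, and the thumb looks unmoved (≈(523,141) in the scene half). Now slide the catch.

```bash
python3 - <<'E'
from h import *
T=np.array([626.5,-91,0]);z=np.array([0,0,195.])
a=T-36*EY
q=np.load("q.npy")
set_gripper(0)
env.move_l(a+[0,0,270],rate=220)
print(env.move_l(a+z,rate=120,f_stop=8));st("beside")
h=env.move_l(T+30*EY+z,rate=25,f_stop=9);s=st("push %s"%h)
print("along from thumb:",(np.array(s["tool_pos"])-T)@EY)
b=np.array(s["tool_pos"])-8*EY
env.move_l(b,rate=60)
env.move_l(b+[0,0,80],rate=200)
env.move_l(b+[-60,-80,140],rate=250)
shot("slid");st()
E
```

```text
False
beside t11.66 [ 638.8 -124.9  195.6] f [-0.3  0.8  0.5] fx,fy -0.1 0.8 w0.4
push True t13.23 [625.3 -87.6 195. ] f [ 0.3 -3.6  2.2] fx,fy -0.9 -3.5 w0.4
along from thumb: 3.593978377625869
 t14.78 [ 568.1 -174.2  333.5] f [ 0.5 -0.1 -0.1] fx,fy 0.5 -0.2 w0.6
```

View pics/slid.png

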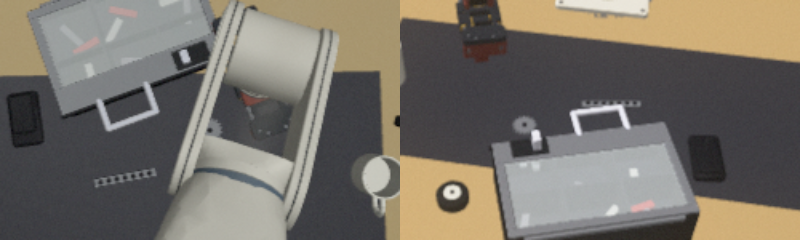

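The thumb moved from about (523,141) to (536,137) in the scene half, ≈21 mm, and stopped at its +y end. Regrasp and raise.

```bash
python3 - <<'E'
from h import *
import sys
q=np.load("q.npy");p0=np.load("p0.npy")
def P(a):return p0+EX*(250-250*np.cos(a)+4*np.sin(a))+EZ*(250*np.sin(a)+4*np.cos(a)-4)
print([env.ik(P(a),q) is not None for a in(.3,.6,.96)])
set_gripper(44)
env.reach(p0+[0,0,130],q)
print(env.move_l(p0,rate=120,f_stop=12));set_gripper(0);st("closed")
if env.move_l(P(.05),rate=20,f_stop=14): st("STILL CAUGHT");env.move_l(p0);sys.exit()
st("free")
for a in np.linspace(.05,.96,12)[1:]:
    env.move_l(P(a),rate=60)
    s=st("%.2f"%a)
    if np.linalg.norm(s["force"])>45:print("high");break
env.hold(.3);shot("up");st("end")
E
```

```text
[True, True, True]
False
closed t18.33 [508.   28.6 160.2] f [-0.6 -0.3  2. ] fx,fy -0.6 -0.0 w11.0
free t19.11 [508.5  28.8 172.6] f [ 0.7  0.3 -2. ] fx,fy 0.8 0.1 w11.3
0.13 t19.60 [510.5  29.5 193.5] f [ 1.2 -0.2 -2.1] fx,fy 1.0 -0.6 w11.7
0.22 t20.09 [514.1  30.8 213.7] f [ 0.5 -0.9 -2.1] fx,fy 0.2 -1.0 w11.0
0.30 t20.58 [519.1  32.6 233.5] f [-2.4 -3.2 -1.4] fx,fy -3.3 -2.3 w11.0
0.38 t21.07 [525.9  35.  253.4] f [-4.  -4.2 -0.3] fx,fy -5.2 -2.6 w10.9
0.46 t21.57 [533.9  37.8 272.2] f [-6.1 -4.2  0.6] fx,fy -7.2 -1.9 w11.4
0.55 t22.06 [543.3  41.1 290.3] f [-7.6 -5.3  3.5] fx,fy -8.9 -2.5 w11.0
0.63 t22.55 [554.1  44.8 307.4] f [-9.3 -5.7  4.7] fx,fy -10.7 -2.3 w11.2
0.71 t23.04 [566.2  49.1 323.9] f [-12.3  -6.3   9.3] fx,fy -13.7 -1.9 w10.9
0.79 t23.53 [579.6  53.8 339.3] f [-13.4  -5.5  13.2] fx,fy -14.5 -0.8 w10.8
0.88 t24.02 [595.1  59.2 353.7] f [-12.4  -5.4  14.9] fx,fy -13.5 -1.0 w11.1
0.96 t24.52 [611.4  65.  366.3] f [-9.3 -4.1 13.7] fx,fy -10.1 -0.8 w11.3
end t24.92 [611.2  64.9 366.2] f [-9.  -4.1 12.1] fx,fy -9.8 -0.9 w11.4
```

View pics/up.png

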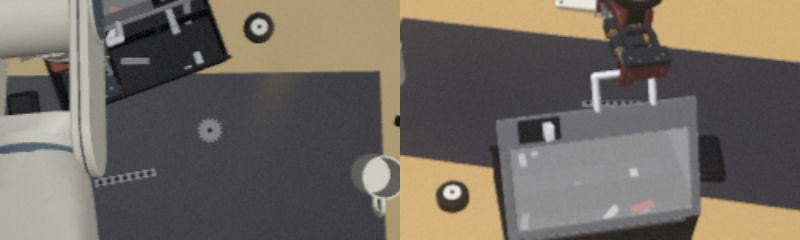

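The lid is up in the pads; the bar's -y corner is at about (594,75) in the scene half, and the bystanders look unmoved. Check the angle and steadiness, then hand in if good.

```bash
python3 - <<'E'
from h import *
from station import workorder
p0=np.load("p0.npy");H=p0-[0,0,61]+250*EX-[0,0,4]
p=viewer.camera_params("scene");T=np.linalg.inv(np.array(p["pose"]))
obs=np.array([180+(594-400)/1.6,110+75/1.6])
for a in(.75,.85,.96,1.05,1.15):
    X=H+EX*(-250*np.cos(a)+4*np.sin(a))+EZ*(250*np.sin(a)+4*np.cos(a))-45*EY
    c=T[:3,:3]@X+T[:3,3];print(a,(p["cx"]+p["fx"]*c[0]/-c[2]).round(1),(p["cy"]-p["fy"]*c[1]/-c[2]).round(1))
print("obs",obs)
s1=st("a");env.hold(1.0);s2=st("b")
d=np.linalg.norm(np.subtract(s1["tool_pos"],s2["tool_pos"]))
if d<1 and s2["width"]>9: workorder.sign_off();print("signed")
E
```

```text
0.75 297.8 155.8
0.85 299.8 155.9
0.96 302.3 157.2
1.05 304.5 159.2
1.15 307.1 162.6
obs [301.25  156.875]
a t24.92 [611.2  64.9 366.2] f [-9.  -4.1 12.1] fx,fy -9.8 -0.9 w11.4
b t25.92 [611.2  64.9 366.2] f [-9.5 -4.3 13.4] fx,fy -10.4 -0.9 w11.1
the job is handed in; nothing more can be done
signed
```

The case is open: the lid is held by its bar at about 55 degrees (0.96 rad), and I've handed the job in. It took about 26 s of the 58 s allowed.

- **Tug:** before touching the catch, I pulled the lid up twice by the bar. Both times it stopped hard after 5.7 mm, so it was caught, and I let it back down.
- **Catch:** I pushed it about 21 mm to its +y end, where it stopped. The lid then lifted freely, with about 2 N at the bar at first.
- **Final angle:** the arm's position gives 0.96 rad. The bar's corner in the scene picture gives about 0.9 to 0.96 rad, though that view tells angles apart only weakly.
- **Grip:** over a 1 s hold, the arm did not move and the fingers stayed closed on the bar at about 11 mm.
- **Other things on the desk:** none looked moved in the last pictures. I judged that by eye, and the arm hid part of the top view.

**One thing was off:** about 17 N of side load built up on the gripper during the lift. The likely cause is a few mm of error in where I placed the hinge. It stayed steady and well under the limits, so I left it.

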